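# Lay the glove and mask dispensers down in their taped places

## Robot

A 6-joint arm with a two-finger parallel gripper is mounted at the origin on the work surface. World frame = base frame: x ahead of the robot, y to its left, z up, the work surface at z = 0. Lengths are in mm, angles in rad, forces in N, time in s.
With the tool pointing down it reaches from about 325 to 875 mm from the base axis. Payload 4.4 kg.
Tool frame: the origin (TCP) lies on the centre line of the jaws, within the pads' length; the fingertips stand ahead of it and the grasp point (between the pads) lies 6 mm ahead of it (ctrl.tcp_to_tips is the z of the fingertips in the tool frame, in mm); z points along the fingers, y is the direction in which the jaws open and shut (so a half turn about z gives the same grasp; the last joint's range is limited). The gripper opens to 85 mm and grips with 20 to 120 N. Pads are 22 mm wide; open, the fingers measure 114 mm over their backs; the gripper's body (76 mm by 85 mm) begins 54 mm behind the grasp point. The pads swing forward as they close: fully open they stand 13 mm farther back than shut.
Start: joints at [-1.488, 0.207, 1.542, -0, 1.393, -0.15], TCP at [133.201, -559.361, 256.282] pointing down, gripper open.
Joint ranges: [-2.73, 2.73], [-0.86, 2.22], [0.23, 2.46], [-1.11, 4.25], [0.08, 2.63], [-2.82, 2.82]. Speed limits (rad/s): [2.79, 2.79, 3.14, 3.14, 3.14, 3.14].

## Interface

Orientations are given as a 3x3 rotation matrix whose columns are the frame's x, y, z axes.
In Python, from plant import ctrl, sensors, optics gives the robot as it stands. Calls block until the motion is done:
- ctrl.move_ptp(position, orientation): joint-space move of the TCP to a pose.
- ctrl.move_l(position, rot=None, vel=150, threshold=None): straight line of the TCP; rot=None keeps the orientation; vel is the mean speed in mm/s. With threshold (N) it stops when the force on the tool has changed by that much, and returns True; else False.
- ctrl.set_joints(angles): joint-space move.
- ctrl.gripper_to(opening, force=None): finger opening in mm; force is the grip in N (None keeps the last); returns when the fingers have stopped.
- ctrl.hold(seconds).
- ctrl.solve_ik(position, orientation): joint angles nearest the present ones, or None.
- sensors.read_state(): the state.
- optics.grab_frame(name): name is "scene" or "side" or "wrist"; returns (picture, depth): 400x640x3 uint8, red, green, blue; 400x640 float32, mm along the optical axis (not along the pixel's ray), 0 where there is no reading.
- optics.camera_params(name): a dict with "mtx" (3x3 intrinsics, pixels), "R" (3x3) and "t" (3): a world point X has camera coordinates R X + t; the wrist camera has in their place "T_tool_cam" (4x4, takes a point from camera to tool coordinates, whose origin is the TCP and whose axes are the flange's). Camera axes: x right, y down, z forward; pixel columns grow to the right and rows downward; lengths in mm; the calibration is good to about 2 mm. A picture is of the moment at which its call begins: read the wrist's pose just before it. camera_params takes no time and is no camera call.
A pose or a line that the arm cannot do raises ctrl.MotionError and nothing moves.
- ctrl.finish_job(): hands the job in, once; it reports no verdict.
The state is a dict: "t": time; "q": joint angles; "qvel": joint speeds; "tau": joint torques, N m; "eef_pos": TCP position; "eef_rot": TCP orientation; "force": force on the tool from outside, world axes, zero at the start; "wrist_torque": the same for the moment, N m; "grip_width": finger opening in mm.
Only numpy, scipy, OpenCV 4.12 (cv2) and the standard library are available. Lean on these libraries where they do the work, as an engineer would, in place of code of your own. Each camera call takes 0.05 s, during which the arm holds its last target. There are 200 camera calls.

## Task

The glove box and the mask box have been left standing on end, openings towards the robot, at the near ends of their taped places. With the fingertips, push each one gently near its top so that it topples into its own taped rectangle and lies there flat, inside the tape, with its dispensing opening facing up. Only push them: do not grip, squeeze, lift or carry anything, and leave everything else on the table where it stands.

Things in the scene. Friction and masses are not known exactly. Their poses are not given: they have to be found in the camera images.
- glove_box: glove dispenser carton: white card box with a wide dark oval opening (126 x 46 mm) in one 110 x 220 mm face. 60 mm thick (x), 110 wide (y), 220 tall (z) standing on end as at the start. Origin: centre of the end it stands on, at table level; z runs up its length; the opening is on its -x side; +x points at the plain face, which looks along the taped place at the start. Loose
- glove_box_mid (a point): middle and centre of mass of the glove box: 110 mm above the table as it stands, 30 mm when it lies flat. It weighs 0.28 to 0.56 kg; about 0.5 to 1 N pushed level near the top starts it tipping, and it falls by itself once leaning more than 15 degrees
- glove_box_c0 (a point): the +y, lower (as it stands) corner of the glove box's face without an opening (its +x face)
- glove_box_c1 (a point): the -y, lower (as it stands) corner of the glove box's face without an opening (its +x face)
- glove_box_c2 (a point): the +y, upper (as it stands) corner of the glove box's face without an opening (its +x face)
- glove_box_c3 (a point): the -y, upper (as it stands) corner of the glove box's face without an opening (its +x face)
- glove_bay: the larger taped place, for the glove box: rectangle of yellow tape stuck flat on the table, 290 mm long (x) by 150 mm wide (y) inside the tape; the tape is 20 mm wide and has no height to speak of. Origin: its centre, at table level; x runs along its length, away from the end where the glove box stands at the start, its lower front edge 25 to 45 mm inside the tape of that end
- mask_box: face-mask dispenser carton: white card box, shorter and thicker than the glove box, with a narrow dark slot (132 x 20 mm, wider in its middle) in one 95 x 180 mm face. 80 mm thick (x), 95 wide (y), 180 tall (z) standing on end as at the start. Origin: centre of the end it stands on, at table level; z runs up its length; the opening is on its -x side; +x points at the plain face, which looks along the taped place at the start. Loose
- mask_box_mid (a point): middle and centre of mass of the mask box: 90 mm above the table as it stands, 40 mm when it lies flat. It weighs 0.18 to 0.36 kg; about 0.5 to 1 N pushed level near the top starts it tipping, and it falls by itself once leaning more than 24 degrees
- mask_box_c0 (a point): the +y, lower (as it stands) corner of the mask box's face without an opening (its +x face)
- mask_box_c1 (a point): the -y, lower (as it stands) corner of the mask box's face without an opening (its +x face)
- mask_box_c2 (a point): the +y, upper (as it stands) corner of the mask box's face without an opening (its +x face)
- mask_box_c3 (a point): the -y, upper (as it stands) corner of the mask box's face without an opening (its +x face)
- mask_bay: the smaller taped place, for the mask box: rectangle of yellow tape stuck flat on the table, 250 mm long (x) by 135 mm wide (y) inside the tape; the tape is 20 mm wide and has no height to speak of. Origin: its centre, at table level; x runs along its length, away from the end where the mask box stands at the start, its lower front edge 25 to 45 mm inside the tape of that end
- dropper: bystander, loose: small white dropper bottle standing upright, 31 mm across, 72 mm tall. Origin: centre of its underside
- timer: bystander, loose: pocket timer with a dark display lying flat, 62 x 70 x 18 mm. Origin: centre of its underside
- cassette_a: bystander, loose: flat white test cassette, 70 x 20 x 5 mm. Origin: centre of its underside
- cassette_b: bystander, loose: a second flat white test cassette, 70 x 20 x 5 mm. Origin: centre of its underside
- jar: bystander, loose: brown glass jar with a white screw cap standing upright, 43 mm across, 56 mm tall. Origin: centre of its underside
- kit_carton: bystander, loose: closed white test-kit carton standing on end outside both taped places, no opening in its faces, 55 (x) x 85 (y) x 150 mm tall; it stays standing. Origin: centre of its underside
- sanitiser: bystander, loose: hand-sanitiser bottle with a pump head standing upright, 62 mm across, 182 mm tall. Origin: centre of its underside

How it is judged:
By the outcome, as a careful person would: the job done as asked, in the order asked, and still so for the second after the job is handed in, with the robot touching nothing.
It also fails if it takes over 45 s, if anything falls off the work surface, if the arm or the gripper's body presses on something with over 40 N, if the wrist force passes 120 N, or if a joint passes its speed limit or range.

## Working session

There is one attempt and no reset: what is moved stays moved. The work goes in short steps, each a Python script; the robot and the scene stay as the last script left them, time stands still between calls to the robot, and variables do not carry over. Pictures are saved under pics/ and viewed, about 8 in all and at most 12, crops included, and the job is handed in when it is done.

```bash
ls; mkdir -p pics; python3 - <<'E'
from plant import ctrl, sensors, optics
import cv2, numpy as np
for n in ("scene","side"):
    im,d=optics.grab_frame(n); np.savez(f"{n}.npz",im=im,d=d)
    cv2.imwrite(f"pics/{n}0.png",im[:,:,::-1])
    p=optics.camera_params(n); print(n,p["mtx"].round(1).tolist(),(-p["R"].T@p["t"]).round(),p["R"].round(2).tolist(),(d>0).mean())
s=sensors.read_state();print(s["t"],s["eef_rot"],ctrl.tcp_to_tips,s["grip_width"])
E
```

```text
pics
scene [[381.2, 0.0, 314.7], [0.0, 381.2, 195.7], [0.0, 0.0, 1.0]] [1265.  556. 1243.] [[-0.64, 0.77, 0.0], [0.6, 0.51, -0.62], [-0.47, -0.4, -0.79]] 0.9960234375
side [[474.5, 0.0, 328.9], [0.0, 474.5, 202.3], [0.0, 0.0, 1.0]] [  17.  946. 1083.] [[-0.85, -0.52, 0.01], [-0.34, 0.54, -0.77], [0.39, -0.66, -0.64]] 0.97059375
0.1 [[ 9.72795311e-01  2.31666235e-01 -1.93972456e-04]
 [ 2.31666127e-01 -9.72793105e-01  2.09298353e-03]
 [ 2.96178546e-04 -2.08098141e-03 -9.99997791e-01]] 25.0 85.10777841617008
```

View pics/scene0.png

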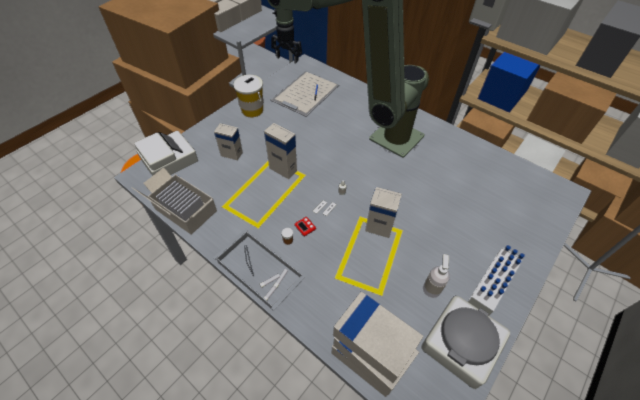

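View pics/side0.png

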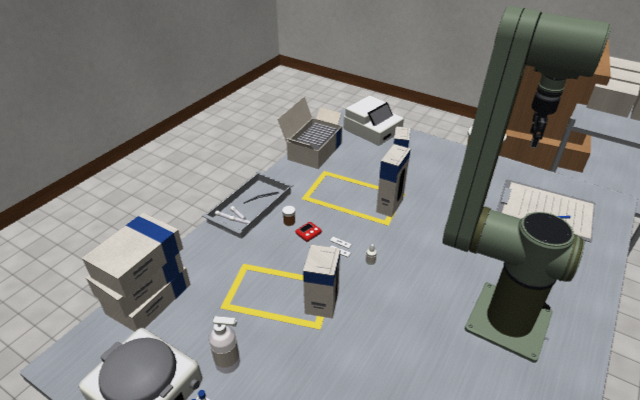

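The scene view shows the glove box at about (282,150), the mask box at (383,212), the kit carton at (229,142), and the two bays at (263,193) and (370,255). Next I'll measure the tape by casting rays onto z=0, and the box tops from depth.

```bash
cat > h.py <<'E'
import numpy as np, cv2
from plant import ctrl, sensors, optics
def cloud(n,im=None,d=None):
    if im is None: im,d=optics.grab_frame(n)
    p=optics.camera_params(n); v,u=np.mgrid[:400,:640]
    r=np.stack([u,v,np.ones_like(u)],-1)@np.linalg.inv(p["mtx"]).T
    W=(r*d[...,None]-p["t"])@p["R"]
    c=-p["R"].T@p["t"]; rw=r@p["R"]
    return im,W,c,rw
def onplane(c,rw,z): return c+rw*((z-c[2])/rw[...,2])[...,None]
def yellow(im):
    h=cv2.cvtColor(im,cv2.COLOR_RGB2HSV); return cv2.inRange(h,(22,120,110),(35,255,255))>0
def rect(P):
    (c,s,a)=cv2.minAreaRect(P[:,:2].astype(np.float32)); return np.round(c,1),np.round(s,1),round(a,2)
E
python3 - <<'E'
from h import *
for n in ("scene","side"):
    f=np.load(f"{n}.npz"); im,W,c,rw=cloud(n,f["im"],f["d"])
    m=(yellow(im)&(abs(W[...,2])<15)).astype(np.uint8)
    G=onplane(c,rw,0)
    k,lab,st,_=cv2.connectedComponentsWithStats(m,connectivity=8)
    for i in range(1,k):
        if st[i,4]>40: print(n,"tape",st[i].tolist(),rect(G[lab==i]),"z",W[lab==i][:,2].mean().round(1))
    for zt in (220,180,150,182):
        T=(abs(W[...,2]-zt)<8)&(W[...,0]>200)&(W[...,0]<900)&(abs(W[...,1])<600)
        k,lab,st,_=cv2.connectedComponentsWithStats(T.astype(np.uint8))
        for i in range(1,k):
            if st[i,4]>60:
                w=W[lab==i]; print(n,zt,st[i].tolist(),rect(onplane(c,rw,zt)[lab==i]),np.median(w,0).round(1))
    # all objects above the table near the work
    O=(W[...,2]>10)&(W[...,0]>250)&(W[...,0]<900)&(abs(W[...,1])<500)
    k,lab,st,_=cv2.connectedComponentsWithStats(O.astype(np.uint8))
    for i in range(1,k):
        if st[i,4]>20:
            w=W[lab==i]; print(n,"obj",st[i].tolist(),np.percentile(w,2,0).round(),np.percentile(w,98,0).round())
E
```

```text
scene tape [222, 161, 83, 67, 745] (array([ 629. , -248.1]), array([329.6, 189. ]), 6.89) z 1.9
scene tape [335, 217, 67, 79, 954] (array([591.6, 259.8]), array([290.6, 173.8]), 17.93) z 1.8
scene 220 [264, 123, 31, 21, 336] (array([ 499.8, -267.3]), array([ 67.1, 115.5]), 4.61) [ 499.4 -264.8  220.5]
scene 220 [347, 292, 76, 66, 1923] (array([863.1, 464.1]), array([ 74.1, 200.6]), 0.65) [865.  471.5 223.9]
scene 180 [265, 138, 31, 14, 82] (array([ 519.6, -252.2]), array([ 65., 123.]), 34.47) [ 523.8 -236.4  180.1]
scene 180 [370, 187, 31, 25, 521] (array([475.4, 221. ]), array([88.9, 94.4]), 21.47) [476.8 222.1 180.7]
scene 180 [442, 254, 7, 15, 90] (array([561.6, 499.9]), array([52.1, 18.4]), 27.83) [563.9 500.2 181.9]
scene 150 [214, 123, 24, 15, 213] (array([ 577.9, -507.6]), array([62.5, 92.1]), 21.07) [ 578.6 -507.3  150.8]
scene 150 [265, 142, 31, 14, 82] (array([ 517.6, -259.9]), array([ 56.9, 127. ]), 29.47) [ 523.8 -240.2  151.1]
scene 150 [369, 207, 27, 11, 76] (array([510. , 234.5]), array([14.9, 94.5]), 20.6) [508.1 236.6 149.1]
scene 150 [404, 349, 15, 19, 84] (array([8
[... 3011 characters left out ...]
 898. -294.  115.]
side obj [376, 133, 34, 83, 1847] [ 461. -484.   17.] [ 574. -210.  223.]
side obj [222, 178, 71, 59, 639] [ 826. -148.   11.] [896. 149.  39.]
side obj [264, 192, 15, 5, 21] [ 862. -108.   10.] [894. -69.  17.]
side obj [282, 206, 13, 19, 203] [724. -26.  13.] [761.  12.  60.]
side obj [118, 220, 72, 94, 3426] [824. 369.  17.] [895. 498. 226.]
side obj [295, 222, 26, 20, 283] [627. -30.  10.] [689.  40.  26.]
side obj [303, 245, 37, 72, 2255] [418. 174.  17.] [506. 277. 183.]
side obj [366, 244, 10, 19, 147] [411.  -2.  11.] [438.  21.  72.]
side obj [219, 317, 18, 10, 85] [534. 485. 167.] [567. 500. 184.]
side obj [223, 325, 16, 39, 150] [541. 480.  19.] [572. 500. 148.]
```

The measurements hold up:
- **Tape:** the outer sizes match the given ones to within 2 mm.
- **Front edges:** both boxes stand about 40 mm inside their bays.
- **Box yaw:** each is within 3° of its bay.

I'll push the glove box first, with two fingers spread to keep it from twisting.

```bash
cat > push.py <<'E'
from h import *
def push(c,yaw,half,ztip,beyond):
    c=np.array(c); a=np.radians(yaw); d=np.array([np.cos(a),np.sin(a)])
    R=np.array([[d[0],d[1],0],[d[1],-d[0],0],[0,0,-1.]])
    z=ztip+ctrl.tcp_to_tips
    P=lambda s,h: np.array([*(c+d*(s-half)),h])   # s = TCP distance past the back face
    ctrl.move_ptp(P(-50,max(z,300)),R)
    st=lambda: sensors.read_state()
    ctrl.move_l(P(-50,z),vel=120)
    f0=st()["force"]
    for s in np.linspace(-20,beyond,4):
        hit=ctrl.move_l(P(s,z),vel=45,threshold=8)
        x=st(); print(round(x["t"],1),round(s),hit,(x["force"]-f0).round(2),x["eef_pos"].round())
        if hit: return
    ctrl.hold(0.5)
    ctrl.move_l(P(beyond-40,z),vel=100); ctrl.move_l(P(beyond-40,300),vel=150)
def look(k):
    im,W,c,rw=cloud("scene"); im2=optics.grab_frame("side")[0]
    cv2.imwrite(f"pics/{k}.png",np.hstack([cv2.resize(im[110:310,170:490],(400,250)),cv2.resize(im2[110:310,170:490],(400,250))])[:,:,::-1])
E
python3 - <<'E'
from push import *
ctrl.gripper_to(50)
push((495,-267),4.2,30,190,57); look("glove1"); print(sensors.read_state()["t"])
E
```

```text
3.7 -20 False [-0.23 -0.26 -0.79] [ 445. -271.  215.]
4.4 6 False [-0.49 -0.58 -0.34] [ 471. -269.  215.]
5.2 31 False [-0.64 -0.1  -1.34] [ 496. -267.  215.]
5.9 57 False [-0.62 -0.2  -0.26] [ 522. -265.  215.]
7.7333
```

View pics/glove1.png

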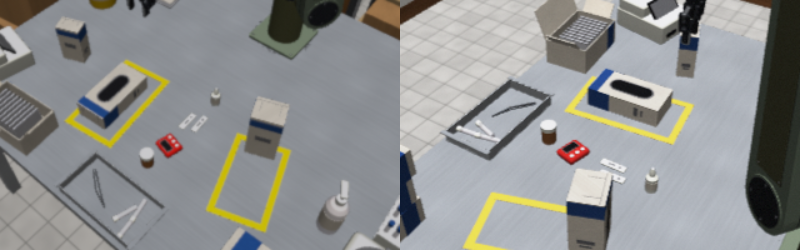

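The glove box lies flat with its opening up: left panel at about (113,92), right panel at about (630,95). Next I'll push the mask box, then measure both in their bay frames.

```bash
python3 - <<'E'
from push import *
push((471.5,222.5),20.5,40,163,80)
R=np.array(sensors.read_state()["eef_rot"]); look("mask1")
for n in ("scene","side"):
    im,W,c,rw=cloud(n)
    for nm,b,yaw,L,w_,zt in (("glove",(628.5,-249.7),6.8,290,150,60),("mask",(591.3,258.9),17.9,250,135,80)):
        a=np.radians(yaw); Rb=np.array([[np.cos(a),np.sin(a)],[-np.sin(a),np.cos(a)]])
        m=(abs(W[...,2]-zt)<6)&(np.hypot(W[...,0]-b[0],W[...,1]-b[1])<200)
        Q=(onplane(c,rw,zt)[m][:,:2]-b)@Rb.T
        r=cv2.minAreaRect(Q.astype(np.float32)); B=cv2.boxPoints(r)
        print(n,nm,m.sum(),[np.round(v,1) for v in r],"margins",(L/2-abs(B[:,0]).max()).round(1),(w_/2-abs(B[:,1]).max()).round(1),"ztop",np.median(W[m][:,2]).round(1))
print(sensors.read_state()["t"])
E
```

```text
11.3 -20 False [ 0.41 -0.76 -0.75] [415. 201. 188.]
12.2 13 False [-0.48 -1.29 -1.5 ] [446. 213. 188.]
13.1 47 False [ 0.14 -0.55 -2.  ] [478. 225. 188.]
14.0 80 False [ 1.05 -0.65 -2.09] [509. 236. 188.]
scene glove 1133 [array([ 11.3, -10. ]), array([117.1, 224.9]), np.float64(87.1)] margins 18.4 0.9 ztop 61.0
scene mask 1194 [array([13.8,  6.4]), array([184. ,  95.1]), np.float64(2.3)] margins 17.4 9.9 ztop 81.0
side glove 960 [array([-4.8, -5.6]), array([122.5, 202.1]), np.float64(86.6)] margins 35.7 2.2 ztop 60.8
side mask 1765 [array([9.1, 9.7]), array([181.4, 102. ]), np.float64(2.5)] margins 23.1 2.9 ztop 80.3
16.1667
```

View pics/mask1.png

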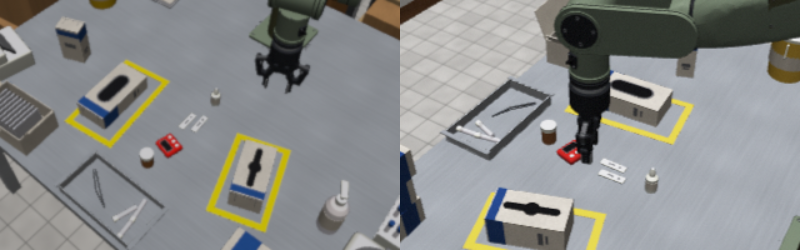

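Both boxes lie flat with their openings up. The glove box's sideways margin is small (a few mm), and its -y tape edge is hidden from both fixed cameras. I'll check both boxes from above with the wrist camera.

```bash
python3 - <<'E'
from h import *
ims=[]
for nm,b,yaw,L,w_,zt in (("mask",(591.3,258.9),17.9,250,135,80),("glove",(628.5,-249.7),6.8,290,150,60)):
    a=np.radians(yaw); d=(np.cos(a),np.sin(a)); R=np.array([[d[0],d[1],0],[d[1],-d[0],0],[0,0,-1.]])
    for z in (480,420,360):
        try: ctrl.move_ptp(np.array([b[0]-70*d[0],b[1]-70*d[1],z]),R); break
        except ctrl.MotionError as e: print(e)
    ctrl.hold(.3)
    s=sensors.read_state(); im,D=optics.grab_frame("wrist"); p=optics.camera_params("wrist")
    T=np.eye(4);T[:3,:3]=s["eef_rot"];T[:3,3]=s["eef_pos"]; T=T@p["T_tool_cam"]
    np.savez(f"w_{nm}.npz",im=im,D=D,T=T,K=p["mtx"]); print(nm,z,T[:3,3].round(),T[:3,2].round(2),s["t"]); ims.append(cv2.resize(im,(400,250)))
cv2.imwrite("pics/wrist1.png",np.hstack(ims)[:,:,::-1])
E
```

```text
mask 480 [604. 263. 595.] [-0.31 -0.1  -0.95] 17.2417
glove 480 [ 643. -247.  597.] [-0.32 -0.04 -0.95] 19.4
```

View pics/wrist1.png

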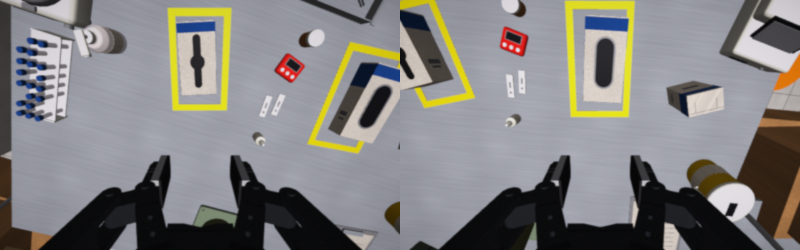

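The wrist view shows both boxes inside their tape. The glove box, at about (605,60) in the right half, lies close to its right-hand (-y) tape. I'll measure that gap.

```bash
cat > wm.py <<'E'
from h import *
def meas(nm,b,L,w_,zt):
    f=np.load(f"w_{nm}.npz"); im,D,T,K=f["im"],f["D"],f["T"],f["K"]
    v,u=np.mgrid[:400,:640]; r=np.stack([u,v,np.ones_like(u)],-1)@np.linalg.inv(K).T
    rw=r@T[:3,:3].T; c=T[:3,3]; W=c+rw*D[...,None]
    near=np.hypot(W[...,0]-b[0],W[...,1]-b[1])<230
    Y=onplane(c,rw,0)[yellow(im)&(abs(W[...,2])<15)&near][:,:2]
    cen,sz,ang=cv2.minAreaRect(Y.astype(np.float32))
    if sz[0]<sz[1]: ang-=90; sz=sz[::-1]
    a=np.radians(ang); Rb=np.array([[np.cos(a),np.sin(a)],[-np.sin(a),np.cos(a)]])
    m=(abs(W[...,2]-zt)<5)&near
    Q=((onplane(c,rw,zt)[m][:,:2]-cen)@Rb.T).astype(np.float32)
    q=cv2.minAreaRect(Q); B=cv2.boxPoints(q)
    print(nm,"bay",np.round(cen,1),np.round(sz,1),round(ang,2),"box",[np.round(x,1) for x in q],"ztop",np.median(W[m][:,2]).round(1))
    print(" corners",B.round(1).tolist(),"margins",L/2-abs(B[:,0]).max(),w_/2-abs(B[:,1]).max())
if __name__=="__main__":
    meas("mask",(591.3,258.9),250,135,80); meas("glove",(628.5,-249.7),290,150,60)
E
python3 wm.py
```

```text
mask bay [592.1 260.4] [288.5 174.5] 17.96 box [array([ 6.8, 92.2]), array([179.3, 266.4]), np.float64(2.6)] ztop 79.8
 corners [[-88.9000015258789, 221.1999969482422], [-76.5999984741211, -45.0], [102.5, -36.70000076293945], [90.19999694824219, 229.39999389648438]] margins 22.533401 -161.94316
glove bay [ 630.4 -247.8] [328.4 189.5] 6.83 box [array([  2.7, -91.9]), array([269.7, 219.3]), np.float64(87.1)] ztop 59.8
 corners [[-113.5, -221.10000610351562], [105.5, -232.10000610351562], [118.9000015258789, 37.20000076293945], [-100.0999984741211, 48.20000076293945]] margins 26.055412 -157.07275
```

```bash
sed -i 's/^    Q=((onplane/    k,lab,st,_=cv2.connectedComponentsWithStats(m.astype(np.uint8),connectivity=4); m=lab==1+st[1:,4].argmax()\n&/' wm.py; python3 wm.py
```

```text
mask bay [592.1 260.4] [288.5 174.5] 17.96 box [array([10.7,  6.6]), array([179.4,  94.9]), np.float64(2.7)] ztop 79.8
 corners [[-81.0999984741211, 49.70000076293945], [-76.5999984741211, -45.099998474121094], [102.5999984741211, -36.599998474121094], [98.0, 58.29999923706055]] margins 22.410065 9.219395
glove bay [ 630.4 -247.8] [328.4 189.5] 6.83 box [array([  6.7, -12.2]), array([110.4, 219.2]), np.float64(87.0)] ztop 59.8
 corners [[-105.5999984741211, -61.5], [113.30000305175781, -73.0], [119.0999984741211, 37.20000076293945], [-99.80000305175781, 48.70000076293945]] margins 25.926865 1.9613724
```

The glove box is inside its tape, but by only 2 mm at the far -y corner. A small, slow sideways fingertip nudge near its far end will centre and straighten it.

```bash
python3 - <<'E'
from h import *
from wm import meas
b=np.array([630.4,-247.8]); a=np.radians(6.83); d=np.array([np.cos(a),np.sin(a)]); n=np.array([-d[1],d[0]])
R=np.array([[d[0],d[1],0],[d[1],-d[0],0],[0,0,-1.]])
P=lambda x,y,z: np.array([*(b+d*x+n*y),z])
ctrl.gripper_to(0)
ctrl.move_ptp(P(60,-125,200),R); ctrl.move_l(P(60,-125,57),vel=150)
f0=sensors.read_state()["force"]
ctrl.move_l(P(60,-95,57),vel=80)
print(ctrl.move_l(P(60,-74.5,57),vel=25,threshold=10)); s=sensors.read_state(); print((s["force"]-f0).round(2),s["grip_width"])
ctrl.move_l(P(60,-110,57),vel=80); ctrl.move_l(P(60,-110,200),vel=200)
ctrl.move_ptp(P(-70,0,480),R); ctrl.hold(.3)
s=sensors.read_state(); im,D=optics.grab_frame("wrist"); p=optics.camera_params("wrist")
T=np.eye(4);T[:3,:3]=s["eef_rot"];T[:3,3]=s["eef_pos"]; T=T@p["T_tool_cam"]
np.savez("w_glove.npz",im=im,D=D,T=T,K=p["mtx"]); cv2.imwrite("pics/wrist2.png",im[:,:,::-1]); print(s["t"])
meas("glove",(628.5,-249.7),290,150,60)
E
```

```text
False
[ 1.3  -0.41 -0.38] -0.2668936564952414
26.8333
glove bay [ 629.6 -247.9] [328.2 189.5] 6.8 box [array([ 6. , -4.7]), array([110.5, 218.3]), np.float64(89.7)] ztop 59.8
 corners [[-103.4000015258789, -59.400001525878906], [114.9000015258789, -60.5], [115.4000015258789, 50.0], [-102.9000015258789, 51.099998474121094]] margins 29.596642 14.4769745
```

View pics/wrist2.png

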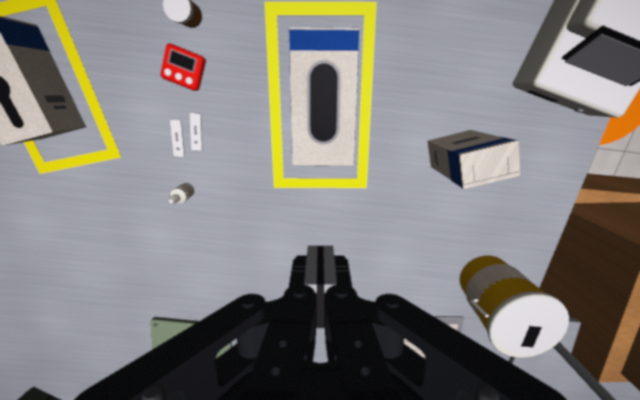

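The glove box now lies straight in its bay, at about (323,97), with a 14 mm side margin and 29 mm at the end. The bystanders are standing where they were and the robot is clear, so I'll hand the job in.

```bash
python3 -c "
from plant import ctrl,sensors
ctrl.finish_job(); print(sensors.read_state()['t'])"
```

```text
the job is handed in; nothing more can be done
the job is handed in; nothing more can be done
```

Both boxes now lie flat inside their tape with their openings up, and I handed the job in at about 27 s of the 45 s allowed. I toppled the glove box first and then the mask box, each with a slow push near its top using two spread fingertips. Nothing was gripped or lifted.

- **Glove box:** after toppling, the wrist camera put it only 2 mm inside the tape at one far corner. I nudged that side gently with the shut fingertips. It now measures 14 mm clear at the sides and 29 mm clear at the end, square to the bay to 0.3°, with its top at 60 mm.
- **Mask box:** it is 9 mm clear at the sides and 22 mm at the end, turned 2.7° in its bay, with its top at 80 mm. I measured this before the glove-box nudge and did not re-measure it, since the arm stayed away from it after that.
- **Camera disagreement:** the scene and side cameras gave box margins a few mm different from the wrist camera, because side-face pixels and the arm blocking the view spoil their outlines. I relied on the wrist view from above.
- **Bystanders:** by eye, all of them stand where they were, and no move tripped a force limit. I did not measure their positions again, and the sanitiser was out of frame in the last picture.

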